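# Push the trinket tray home and hold its loose pull hole-up for glue

## Task

The wooden pull has come off the dowel on the front of the trinket tray and is to be glued back on. Slide the tray, with what is in it, fully home into its slot in the organiser, so that it will not give when the pull is pressed on. Then pick up the loose pull, turn it over to find the end with the blind hole (its two ends look alike otherwise) and finish still holding it steady in the gripper, a good 10 cm above the ledge and touching nothing else, with the hole facing straight up ready for the glue; keep the comb and roll-on in the tray and leave the other things where they lie.

Things in the scene. Friction and masses are not known exactly. Their poses are not given: they have to be found in the camera images.
- organiser: fixed bottomless plywood frame on the ledge, 279 mm wide, 176 deep, 59 high, with two slots side by side facing the robot; trays run on the ledge itself. Task's slot: the right-hand one seen from the robot, 126 mm wide, 50 high, 170 deep to the back panel. Origin on the ledge, middle of that slot's mouth; x into the slot, y left, z up. The ledge between it and the robot is bare
- left_pull (a point): pull of the second tray, which fills the organiser's left slot and stays shut: middle of its outer end, 36 mm in front of the frame (-x), 135 mm to the left of the task's slot, 22 mm above the ledge. Same 38 mm octagonal shape as the loose pull; fixed, not to be used
- tray: loose open wooden tray, 120 mm wide, 170 deep, front wall 42 high and 8 thick, other walls 34 to 36 high, floor 5; about 0.3 kg. Starts square to the right slot, 80 to 115 mm of it sticking out. Origin under the middle of the front wall's outer face, x to its back, y left, z up. Fully home, its back meets the back panel, its face is flush with the frame and its origin meets the organiser's
- dowel_tip (a point): free end of the bare round dowel, 12 mm thick, that sticks out 18 mm (to -x) from the middle of the tray's front face, 22 mm above the ledge; the face is free for pushing on both sides of it
- pull: the loose wooden pull: octagonal block, 38 mm across flats, 36 long, about 35 g, lying on a flat, pointing any way, on the ledge right of the organiser. Origin at its middle, 19 mm above the ledge as it lies; z runs along its length and out of the end with the hole; x and y are normal to flats. Blind hole 13 mm wide, 20 deep in the +z end; the other end is plain
- pull_mouth (a point): middle of the hole's mouth, 18 mm from the pull's middle along its +z; z points out of the hole
- rollon: white plastic roll-on bottle, 33 mm thick and 95 mm long, lying in the tray; origin in the middle of its base, x along its length to the cap. Part of the tray's load.
- comb: wooden comb, 125 x 38 x 5 mm, lying flat in the tray; origin under its middle, x along its length. Part of the tray's load.
- flask: closed steel hip flask lying flat on the ledge to the left, 92 mm wide, 131 mm long with its cap, 24 mm high; origin under its middle, x towards the cap. Leave it.
- dish: round brass-coloured dish with a key ring in it, 84 mm wide, 18 mm high, on the ledge to the right; origin under its middle. It, the tin and the pull may change places. Leave it.
- tin: flat round aluminium tin, 52 mm wide, 21 mm high, on the ledge to the right; origin under its middle. Leave it.
- acrylic_box: clear acrylic box with a sliding lid, 120 x 80 x 49 mm, standing on top of the organiser over the left slot; origin under its middle. Its top is 108 mm above the ledge. Leave it.
- glue: standing white glue bottle, 45 mm thick, 108 mm high, at the left; origin under its middle. Leave it.
There are look-alikes about, which are no part of the job. Of the things shaped like the pull, the wooden one is meant.

How it is judged:
On the way, in this order (a step that is already met when the one before it is completed fails the run):
1. the loaded tray is fully home in its slot (x of tray in the frame of organiser above -0.005 m and angle between the x axis of tray and the x axis of organiser, either way round below 0.05 rad and y of tray in the frame of organiser between -0.006 and 0.006 m and height (world z) of tray below 0.006 m and x of rollon in the frame of tray between 0 and 0.17 m and y of rollon in the frame of tray between -0.06 and 0.06 m and z of each of rollon, comb in the frame of tray below 0.045 m and x of comb in the frame of tray between 0 and 0.17 m and y of comb in the frame of tray between -0.06 and 0.06 m), for 0.2 s.
2. the pull is off the ledge, in the gripper's fingers (contact force between the fingers and pull above 0.5 N and height (world z) of pull above 0.06 m), for 0.2 s.
At the end, for the whole second after the job is handed in: tray flat in its slot, at most 5 mm proud, square to 0.05 rad, roll-on and comb still in it; pull held at rest in the fingers, its middle over 105 mm above the ledge, hole facing up within 0.3 rad, touching neither organiser, tray, acrylic box nor glue bottle (all of step 1 and contact force between the fingers and pull above 0.5 N and height (world z) of pull above 0.105 m and angle between pull's own z axis and vertical below 0.3 rad and linear speed of pull below 0.03 m/s and angular speed of pull below 0.3 rad/s and contact force between pull and organiser below 0.1 N and contact force between pull and tray below 0.1 N and contact force between pull and acrylic_box below 0.1 N and contact force between pull and glue below 0.1 N); the arm keeps its last pose, push and grip.
It fails at once if a bystander (flask, dish, tin, acrylic box, glue bottle) is shifted by more than 25 mm (distance of any of flask, dish, tin, acrylic_box, glue from where it was at the start of the episode above 0.025 m).
It also fails if it takes over 64 s, if anything falls off the work surface, if the arm or the gripper's body presses on something with over 40 N, if the wrist force passes 120 N, or if a joint passes its speed limit or range.

## Robot

A 6-joint arm with a two-finger parallel gripper is mounted at the origin on the work surface. World frame = base frame: x ahead of the robot, y to its left, z up, the work surface at z = 0. Lengths are in m, angles in rad, forces in N, time in s.
With the tool pointing down it reaches from about 0.325 to 0.9 m from the base axis. Payload 6.1 kg.
Tool frame: the origin (TCP) lies on the centre line of the jaws, within the pads' length; the fingertips stand 22 mm ahead of it and the grasp point (between the pads) lies 3 mm ahead of it; y points along the fingers, x is the direction in which the jaws open and shut, and the axes are right-handed (so a half turn about y gives the same grasp; the last joint's range is limited). The gripper opens to 87 mm and grips with 3 to 60 N. Pads are 19 mm wide; open, the fingers measure 117 mm over their backs; the gripper's body (75 mm by 190 mm) begins 51 mm behind the grasp point.
Start: joints at [1.177, 0.22, 1.526, -0, 1.395, -0.126], TCP at [0.165, 0.603, 0.215] pointing down, gripper open.
Joint ranges: [-2.98, 2.98], [-0.91, 2.08], [0.09, 2.57], [-1.24, 4.39], [0.2, 2.65], [-2.68, 2.68]. Speed limits (rad/s): [2.57, 2.57, 3.01, 3.14, 3.14, 3.14].

## Interface

Orientations are given as a unit quaternion [x, y, z, w].
In Python, from station import ctrl, cams, ticket gives the robot as it stands. The module is installed in compiled form; this text tells all that it offers.
- The arm moves only by the tool move_arm, never from a script. Its argument "targets" is a list of rows, each a list of 2 entries, a list of its own where there are three numbers: the shift along the tool's x, y, z in m, then the turn, a rotation vector about the tool's x, y, z in degrees. A call has 1 to 12 rows; each row is the pose to reach, as a shift and turn from the pose measured when the call began, along the tool's axes at that moment; what a row does not reach only later rows make up. A row lasts 1/8 s, in which the tool goes at most 62.5 mm and 10.7 degrees, less where a joint would pass 70% of its speed; a pose out of reach is approached as far as the arm can. A call with a gripper value outside its range is refused whole. "grip" is the opening, from 0 (shut) to 1 (fully open), set as the call begins (left out, the last holds). The fingers move at their own pace and stop on an object; "newtons" is the grip in N (left out, the last holds). Time passes only in rows, so rows that repeat a pose let the fingers close. It gives the time, the measured TCP pose, the force and the opening at its end, in the units of the state.
- ctrl.sense(): the state, without advancing time (a new reading comes with each control period).
- cams.grab_frame(name): name is "side" or "top" or "wrist"; returns the picture (480x640x3 uint8, red, green, blue); there is no depth.
- cams.camera_model(name): a dict with "fx", "fy", "cx", "cy" (pixels), "rvec" (rotation vector, rad) and "tvec" (3), from world to camera coordinates, as OpenCV has them. Camera axes: x right, y down, z forward; pixel columns grow to the right and rows downward; lengths in m; the calibration is good to about 2 mm. A picture is of the moment at which its call begins: read the wrist's pose just before it. camera_model takes no time and is no camera call; for the wrist camera it gives the pose at the moment of the call.
- ticket.finish_job(): hands the job in, once; it reports no verdict.
The state is a dict: "time": time; "q": joint angles; "joint_velocities": joint speeds; "joint_efforts": joint torques, N m; "tcp_pos": TCP position; "tool_rot": TCP orientation; "force": force on the tool from outside, world axes, zero at the start; "wrist_torque": the same for the moment, N m; "finger_gap": opening from 0.0 (shut) to 1.0 (fully open).
Only numpy, scipy, OpenCV 4.12 (cv2) and the standard library are available. Lean on these libraries where they do the work, as an engineer would, in place of code of your own. Each camera call takes 0.05 s, during which the arm holds its last target.

## Working session

There is one attempt and no reset: what is moved stays moved. The work goes in short steps, Python scripts to look and compute and a tool call to move; the robot and the scene stay as the last step left them, time stands still between calls to the robot, and variables do not carry over. Pictures are saved under pics/ and viewed, and the job is handed in when it is done.

Besides the shell and the picture viewer there is one more tool, called after "Call:" as name(argument=value, ...), one argument or row to a line, values as JSON. move_arm: Moves the arm, as the interface text tells. Its arguments: {"type":"object","properties":{"targets":{"type":"array"},"grip":{"type":"number"},"newtons":{"type":"number"}},"required":["targets"]}

```bash
mkdir -p pics
cat > h.py <<'E'
import numpy as np, cv2
from scipy.spatial.transform import Rotation as R
from station import ctrl, cams, ticket
def save(n,f):
    im=cams.grab_frame(n); cv2.imwrite('pics/'+f,im[:,:,::-1]); return im
def KRT(m):
    K=np.array([[m['fx'],0,m['cx']],[0,m['fy'],m['cy']],[0,0,1]]); Rm=R.from_rotvec(np.ravel(m['rvec'])).as_matrix(); return K,Rm,np.ravel(m['tvec'])
def onplane(m,u,v,z):
    K,Rm,t=KRT(m); d=Rm.T@np.linalg.inv(K)@np.array([u,v,1.]); c=-Rm.T@t
    return c+d*(z-c[2])/d[2]
def proj(m,p):
    K,Rm,t=KRT(m); q=K@(Rm@np.asarray(p,float)+t); return q[:2]/q[2]
E
python3 - <<'E'
from h import *
s=ctrl.sense(); print(s)
for n in ['top','side','wrist']:
    m=cams.camera_model(n); K,Rm,t=KRT(m); print(n,m['fx'],-Rm.T@t,Rm[2]); save(n,n+'0.png')
E
```

```text
{'time': 0.0, 'q': array([ 1.17690777e+00,  2.21239479e-01,  1.52761148e+00, -3.90606013e-05,
        1.39471691e+00, -1.26110135e-01]), 'joint_velocities': array([-8.41127419e-04,  9.17554318e-04,  7.76676356e-05,  1.58836212e-03,
        6.66093886e-04,  7.74352787e-04]), 'joint_efforts': array([-1.27315423e-03, -4.94606459e+01, -3.87372279e+01,  6.98798290e-02,
        5.72316698e-02, -1.59962633e-04]), 'tcp_pos': array([0.16514166, 0.60211835, 0.21352882]), 'tool_rot': array([ 0.56263015,  0.42818473, -0.4293794 , -0.56190611]), 'force': array([-0.26815445, -0.07052639,  0.94947138]), 'wrist_torque': array([0.01274091, 0.02690324, 0.00342198]), 'finger_gap': 0.9999834275651591}
top 440.9518817693206 [0.4855239  0.07774475 0.96803058] [ 0.08953718 -0.01794769 -0.99582176]
side 591.4074284161394 [ 0.0419378  -0.60040286  0.76979451] [ 0.47668913  0.61450042 -0.62861491]
wrist 411.9853700501645 [0.10170067 0.61957063 0.38289905] [ 0.23715446 -0.06697715 -0.96916037]
```

View pics/top0.png

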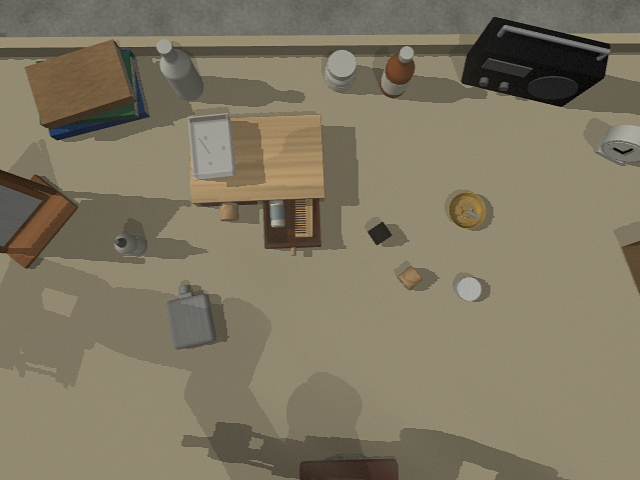

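View pics/side0.png

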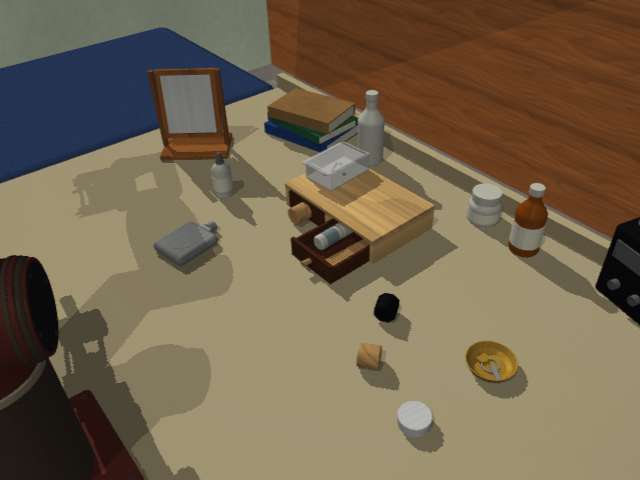

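View pics/wrist0.png

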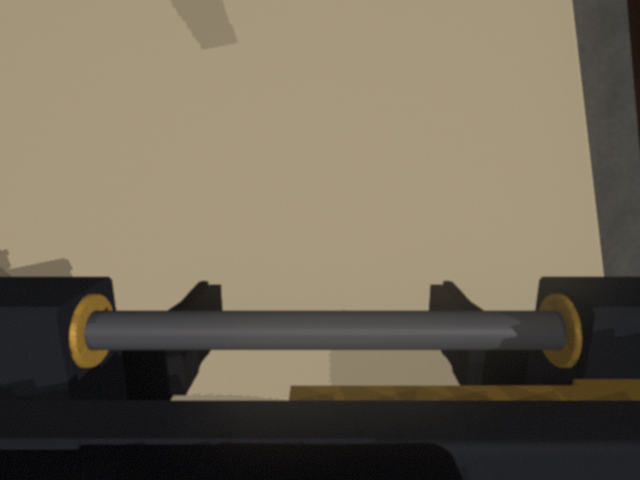

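Run:
```python
from h import *
im=cv2.imread('pics/top0.png'); a=cv2.resize(im[180:310,180:440],None,fx=3,fy=3,interpolation=cv2.INTER_CUBIC); cv2.imwrite('pics/z1.png',a)
b=cv2.imread('pics/side0.png')[200:400,270:420]; cv2.imwrite('pics/z2.png',cv2.resize(b,None,fx=3,fy=3,interpolation=cv2.INTER_CUBIC)[:600])
```

```text
(no output)
```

View pics/z1.png

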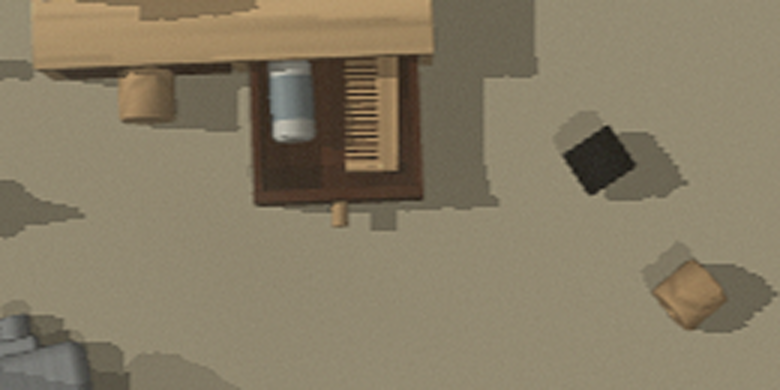

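View pics/z2.png

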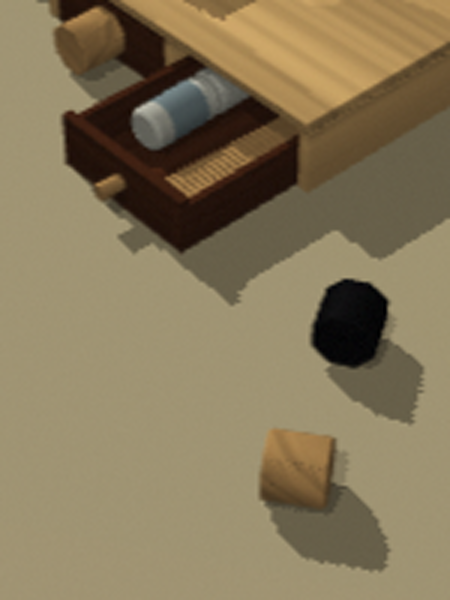

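Run:
```python
from h import *
m=cams.camera_model('top'); ms=cams.camera_model('side')
P=lambda u,v,z:onplane(m,u,v,z).round(4)
print('tray FL,FR',P(265.3,248.3,.042),P(320.7,245.7,.042))
print('org FL,FR',P(191,202.7,.059),P(324.3,197.7,.059))
print('dowel',P(293.3,255.3,.022))
print('leftpull',P(180+148/3,180+123/3,.03))
im=cv2.imread('pics/top0.png'); hsv=cv2.cvtColor(im,cv2.COLOR_BGR2HSV)
print(hsv[278,409],hsv[278,440],hsv[300,380])
sub=np.zeros(im.shape[:2],np.uint8); sub[255:300,390:430]=1
mask=((hsv[...,1]>95)&(hsv[...,2]>90)&(sub>0)).astype(np.uint8)
c=max(cv2.findContours(mask,0,2)[0],key=cv2.contourArea); print(cv2.contourArea(c),cv2.minAreaRect(c))
box=cv2.boxPoints(cv2.minAreaRect(c)); print([P(*b,.028)[:2] for b in box])
for v in (cv2.minAreaRect(c)[0],): print('pull ctr',P(*v,.025))
s=ctrl.sense(); print(R.from_quat(s['tool_rot']).as_matrix().round(3))
for n,p in [('dish',(468,211)),('tin',(469,289)),('black',(379,233))]: print(n,P(*p,.02))
```

```text
tray FL,FR [0.5498 0.1678 0.042 ] [0.5534 0.0513 0.042 ]
org FL,FR [0.646  0.3194 0.059 ] [0.6525 0.0424 0.059 ]
dowel [0.5352 0.1099 0.022 ]
leftpull [0.6103 0.2452 0.03  ]
[ 17 108 158] [ 21  60 149] [ 22  58 146]
292.5 ((409.6341857910156, 277.79266357421875), (17.959983825683594, 18.428504943847656), 51.34019470214844)
[array([ 0.486 , -0.1102]), array([ 0.5099, -0.1418]), array([ 0.4797, -0.1647]), array([ 0.4559, -0.1331])]
pull ctr [ 0.4828 -0.1381  0.025 ]
[[ 0.265 -0.001 -0.964]
 [ 0.964 -0.001  0.265]
 [-0.001 -1.     0.   ]]
dish [ 0.6258 -0.2725  0.02  ]
tin [ 0.4566 -0.2664  0.02  ]
black [ 0.5806 -0.0762  0.02  ]
```

Call:
move_arm(
  targets=[
    [[-0.3825, 0.08, -0.468], [0, -16.8, 0]],
    [[-0.3825, 0.08, -0.468], [0, -16.8, 0]],
    [[-0.3825, 0.08, -0.468], [0, -16.8, 0]],
    [[-0.3825, 0.08, -0.468], [0, -16.8, 0]],
    [[-0.3825, 0.08, -0.468], [0, -16.8, 0]],
    [[-0.3825, 0.08, -0.468], [0, -16.8, 0]],
    [[-0.3825, 0.08, -0.468], [0, -16.8, 0]],
    [[-0.3825, 0.08, -0.468], [0, -16.8, 0]],
    [[-0.3825, 0.08, -0.468], [0, -16.8, 0]],
    [[-0.3825, 0.08, -0.468], [0, -16.8, 0]],
    [[-0.3825, 0.08, -0.468], [0, -16.8, 0]],
    [[-0.3825, 0.08, -0.468], [0, -16.8, 0]],
  ],
  grip=0.5,
)

```text
time: 1.65
tcp_pos: [0.5147, 0.1097, 0.1339]
tool_rot: [-0.494, -0.505, 0.507, 0.494]
force: [-0.3, 0.1, -0.2]
finger_gap: 0.498
```

Run:
```python
from h import *
s=ctrl.sense(); print(R.from_quat(s['tool_rot']).as_matrix().round(3), s['q'].round(2))
save('wrist','w1.png');save('top','t1.png')
```

```text
[[-0.025 -0.002 -1.   ]
 [ 1.    -0.001 -0.025]
 [-0.001 -1.     0.002]] [ 0.06  0.06  1.86 -0.    1.22 -1.53]
```

View pics/w1.png

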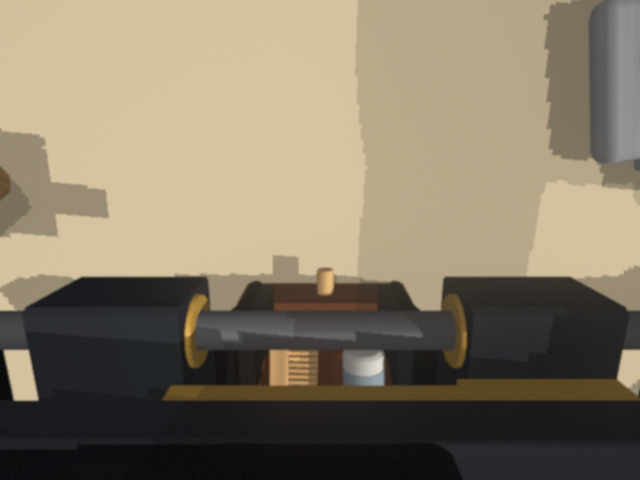

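View pics/t1.png

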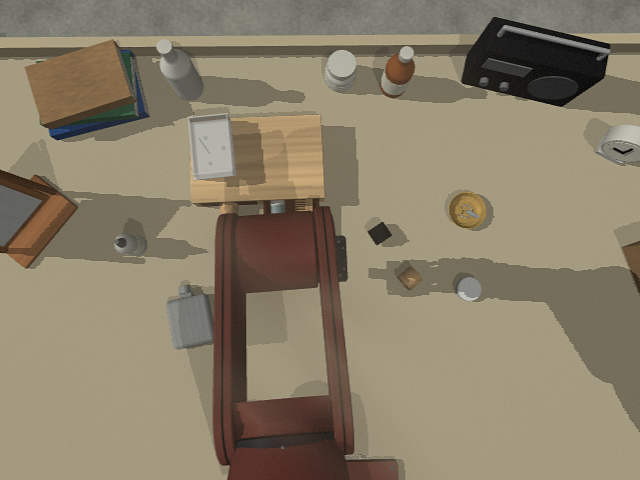

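Call:
move_arm(
  targets=[
    [[0, 0.05, 0], [0, 0, 0]],
    [[0, 0.1, 0], [0, 0, 0]],
    [[0, 0.1, 0], [0, 0, 0]],
    [[0, 0.1, -0.015], [0, 0, 0]],
    [[0, 0.1, -0.025], [0, 0, 0]],
    [[0, 0.1, -0.035], [0, 0, 0]],
    [[0, 0.1, -0.045], [0, 0, 0]],
    [[0, 0.1, -0.055], [0, 0, 0]],
    [[0, 0.1, -0.065], [0, 0, 0]],
    [[0, 0.1, -0.075], [0, 0, 0]],
    [[0, 0.1, -0.085], [0, 0, 0]],
  ],
)

```text
time: 3.12
tcp_pos: [0.6001, 0.1127, 0.0341]
tool_rot: [-0.493, -0.506, 0.507, 0.493]
force: [-0.6, 0.6, 0.4]
finger_gap: 0.497
```

Run:
```python
from h import *
print(ctrl.sense()['force'])
save('side','s2.png');save('top','t2.png')
```

```text
[-0.56303505  0.57582209  0.39605041]
```

View pics/s2.png

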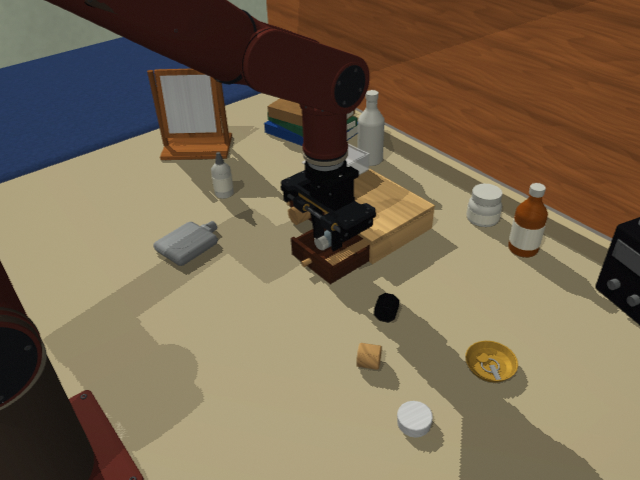

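Run:
```python
from h import *
ms=cams.camera_model('side')
for p in [(0.5498,.1678,.042),(.5534,.0513,.042),(.5534,.0513,0),(.535,.11,.022),(.6,.1127,.034),(.6,.1127,.012),(.6525,.0424,.059)]: print(p,proj(ms,p).round(1))
im=cv2.imread('pics/s2.png')[150:310,240:400]; cv2.imwrite('pics/z3.png',cv2.resize(im,None,fx=4,fy=4,interpolation=2)[:600])
```

```text
(0.5498, 0.1678, 0.042) [289.6 238.8]
(0.5534, 0.0513, 0.042) [328.1 267.6]
(0.5534, 0.0513, 0) [328.5 284.2]
(0.535, 0.11, 0.022) [301.7 264.2]
(0.6, 0.1127, 0.034) [326.9 244.9]
(0.6, 0.1127, 0.012) [327.1 253.4]
(0.6525, 0.0424, 0.059) [371.  241.1]
```

View pics/z3.png

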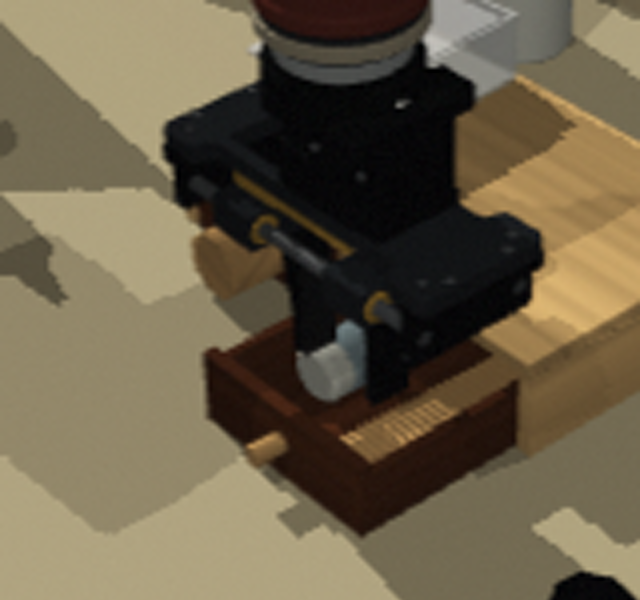

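View pics/t2.png

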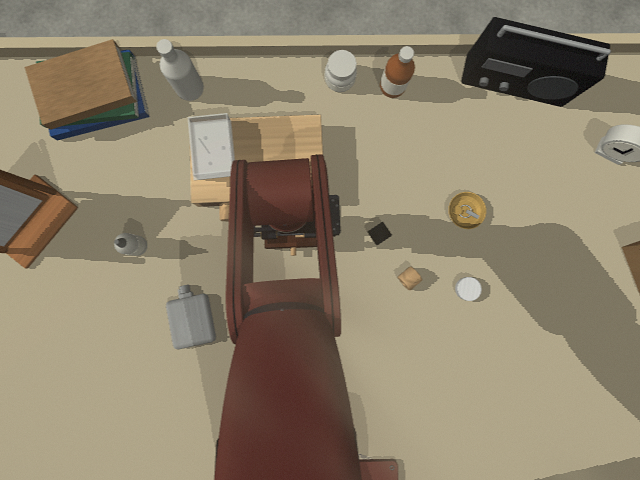

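Run:
```python
from h import *
ms=cams.camera_model('side')
for z in (.012,.03,.045,.06):
  for dy in (-.022,-.037,.022,.037): print(z,dy,((proj(ms,(.6-dy*0.025,.1127+dy,z))-[240,150])*4).round(0))
save('wrist','w2.png')
```

```text
0.012 -0.022 [377. 435.]
0.012 -0.037 [397. 450.]
0.012 0.022 [320. 393.]
0.012 0.037 [301. 379.]
0.03 -0.022 [377. 407.]
0.03 -0.037 [397. 422.]
0.03 0.022 [319. 365.]
0.03 0.037 [300. 351.]
0.045 -0.022 [376. 383.]
0.045 -0.037 [397. 398.]
0.045 0.022 [318. 341.]
0.045 0.037 [299. 328.]
0.06 -0.022 [376. 359.]
0.06 -0.037 [397. 374.]
0.06 0.022 [317. 318.]
0.06 0.037 [298. 304.]
```

View pics/w2.png

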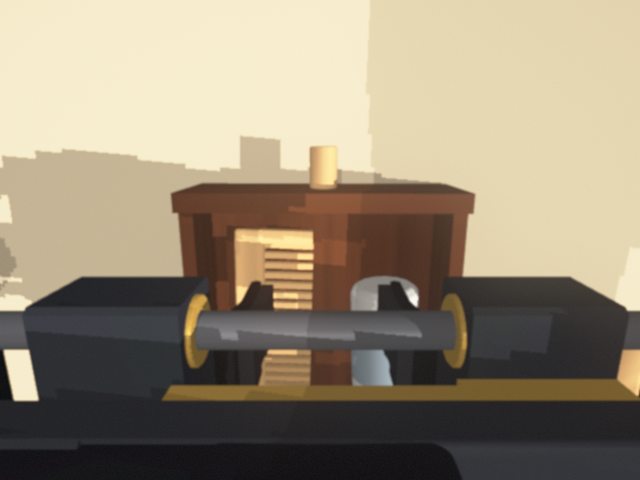

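Run:
```python
from h import *
s=ctrl.sense(); print(s['tcp_pos'],s['q'].round(3))
m=cams.camera_model('wrist'); K,Rm,t=KRT(m); print('cam',-Rm.T@t)
for p in [(0.5498,.1678,.042),(.5534,.0513,.042),(.535,.11,.028),s['tcp_pos'],s['tcp_pos']-[0,0,.022]]: print(p,proj(m,p).round(1))
# finger edges in wrist cam for z options
for z in (.012,.042):
  for dy in (.022,.037): print(z,dy,proj(m,(.59,.1127+dy,z)).round(0),proj(m,(.59,.1127-dy,z)).round(0))
```

```text
[0.59988881 0.11264457 0.03408654] [ 5.700e-02  3.750e-01  1.698e+00 -1.000e-03  1.070e+00 -1.540e+00]
cam [0.53412489 0.11056347 0.20340112]
(0.5498, 0.1678, 0.042) [471.6 188. ]
(0.5534, 0.0513, 0.042) [172.9 189.2]
(0.535, 0.11, 0.028) [324.5 144.6]
[0.59988881 0.11264457 0.03408654] [326.6 297.6]
[0.59988881 0.11264457 0.01208654] [326.6 281.2]
0.012 0.022 [373. 263.] [282. 261.]
0.012 0.037 [404. 264.] [251. 260.]
0.042 0.022 [381. 283.] [274. 281.]
0.042 0.037 [417. 284.] [238. 280.]
```

Call:
move_arm(
  targets=[
    [[0, -0.04, 0], [0, 0, 0]],
    [[0, -0.04, 0], [0, 0, 0]],
    [[0, -0.04, 0.05], [0, 0, 0]],
    [[0, -0.04, 0.09], [0, 0, 0]],
    [[0, -0.04, 0.09], [0, 0, 0]],
    [[0, 0.01, 0.09], [0, 0, 0]],
    [[0, 0.01, 0.09], [0, 0, 0]],
    [[0, 0.01, 0.09], [0, 0, 0]],
  ],
)

```text
time: 4.28
tcp_pos: [0.5109, 0.1103, 0.0249]
tool_rot: [-0.494, -0.506, 0.507, 0.493]
force: [0.4, -0.3, 0.4]
finger_gap: 0.498
```

Run:
```python
from h import *
print(ctrl.sense()['force'])
im=save('side','s3.png');a=im[150:310,220:400,::-1]; cv2.imwrite('pics/z4.png',cv2.resize(a,None,fx=4,fy=4,interpolation=2)[:600])
ms=cams.camera_model('side'); x,y,_=ctrl.sense()['tcp_pos']
for z in (.002,.032,.052):
  for dy in (-.022,-.037,.022,.037): print(z,dy,((proj(ms,(x,y+dy,z))-[220,150])*4).round(0))
```

```text
[ 0.44537123 -0.30537155  0.37379822]
0.002 -0.022 [317. 532.]
0.002 -0.037 [336. 548.]
0.002 0.022 [263. 485.]
0.002 0.037 [245. 470.]
0.032 -0.022 [314. 485.]
0.032 -0.037 [333. 501.]
0.032 0.022 [259. 439.]
0.032 0.037 [241. 423.]
0.052 -0.022 [312. 453.]
0.052 -0.037 [331. 469.]
0.052 0.022 [256. 407.]
0.052 0.037 [238. 391.]
```

View pics/z4.png

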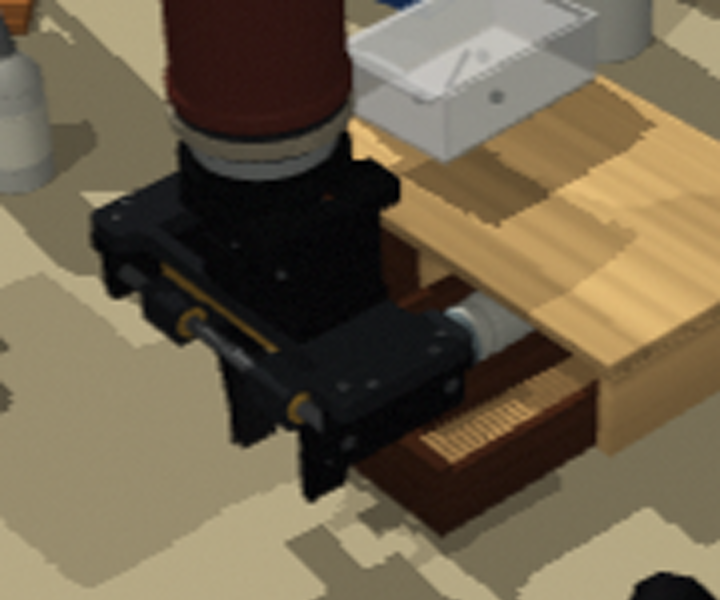

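Call:
move_arm(
  targets=[
    [[0, 0.006, 0], [-10, 0, 0]],
    [[0, 0.012, 0], [-20, 0, 0]],
    [[0, 0.012, 0], [-30, 0, 0]],
    [[0, 0.012, 0], [-30, 0, 0]],
    [[0, 0.012, -0.015], [-30, 0, 0]],
    [[0, 0.012, -0.03], [-30, 0, 0]],
    [[0, 0.012, -0.04], [-30, 0, 0]],
    [[0, 0.012, -0.05], [-30, 0, 0]],
    [[0, 0.012, -0.06], [-30, 0, 0]],
  ],
)

```text
time: 5.45
tcp_pos: [0.5724, 0.1119, 0.0138]
tool_rot: [0.604, 0.62, -0.359, -0.349]
force: [-8.6, -0.7, 7.2]
finger_gap: 0.501
```

Run:
```python
from h import *
print(ctrl.sense()['force'])
im=save('side','s4.png');a=im[150:310,220:420,::-1]; cv2.imwrite('pics/z5.png',cv2.resize(a,None,fx=3.7,fy=3.7,interpolation=2)[:600])
```

```text
[-8.57882505 -0.6553422   7.18385553]
```

View pics/z5.png

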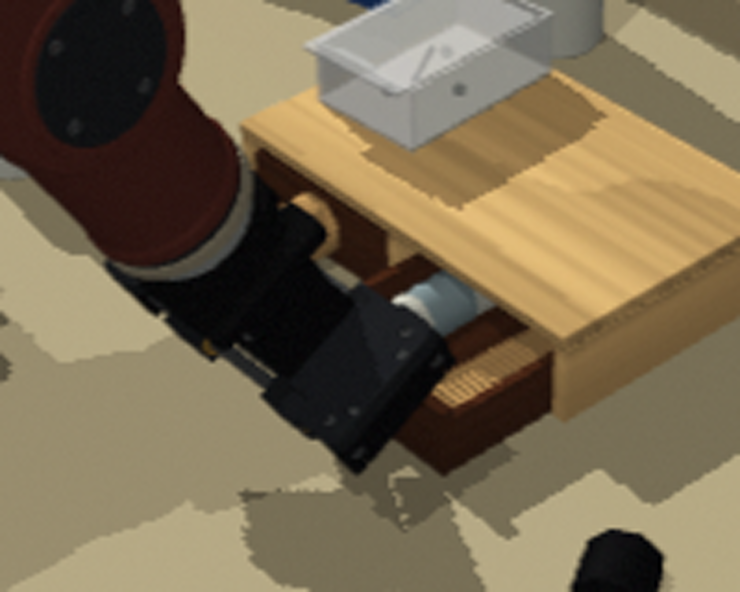

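Call:
move_arm(
  targets=[
    [[0, -0.007, 0.002], [0, 0, 0]],
    [[0, -0.007, 0.002], [8, 0, 0]],
    [[0, -0.007, 0.002], [15, 0, 0]],
    [[0, -0.007, 0.002], [15, 0, 0]],
  ],
)

```text
time: 6.0
tcp_pos: [0.5717, 0.1117, 0.0217]
tool_rot: [0.555, 0.569, -0.435, -0.423]
force: [-0.4, 0.7, -0.5]
finger_gap: 0.502
```

Run:
```python
from h import *
s=ctrl.sense();print(s['force'],R.from_quat(s['tool_rot']).as_matrix().round(3))
im=save('side','s5.png');a=im[150:310,220:420,::-1]; cv2.imwrite('pics/z6.png',cv2.resize(a,None,fx=3.7,fy=3.7,interpolation=2)[:600])
```

```text
[-0.37892875  0.73283059 -0.53702033] [[-0.026  0.264 -0.964]
 [ 1.     0.006 -0.025]
 [-0.001 -0.965 -0.264]]
```

View pics/z6.png

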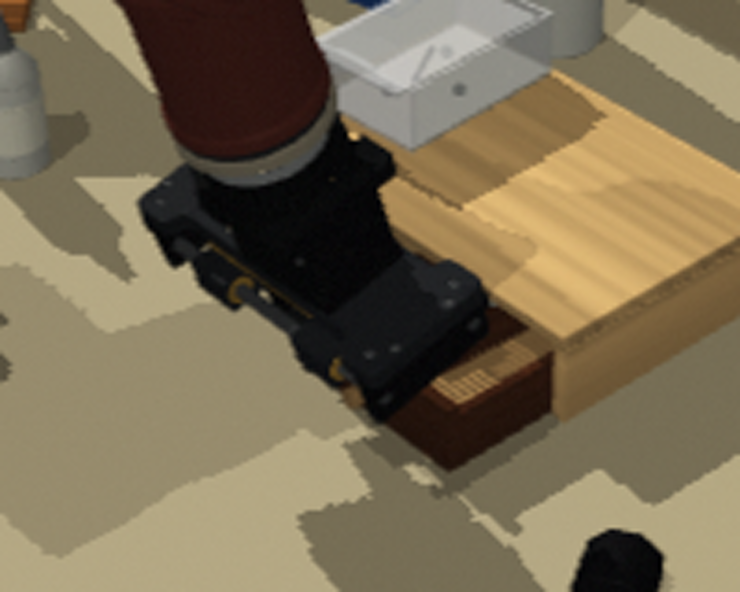

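Call:
move_arm(
  targets=[
    [[0, 0.007, -0.009], [0, 0, 0]],
    [[0, 0.0095, -0.0185], [0, 0, 0]],
    [[0, 0.012, -0.028], [0, 0, 0]],
    [[0, 0.0145, -0.0375], [0, 0, 0]],
  ],
)

```text
time: 6.55
tcp_pos: [0.6087, 0.1127, 0.0148]
tool_rot: [0.554, 0.569, -0.436, -0.424]
force: [-1.2, -0.4, -1.8]
finger_gap: 0.5
```

Run:
```python
from h import *
s=ctrl.sense();print(s['force'])
im=save('side','s6.png');a=im[150:310,220:420,::-1]; cv2.imwrite('pics/z7.png',cv2.resize(a,None,fx=3.7,fy=3.7,interpolation=2)[:600])
```

```text
[-1.18729857 -0.41148926 -1.80447899]
```

View pics/z7.png

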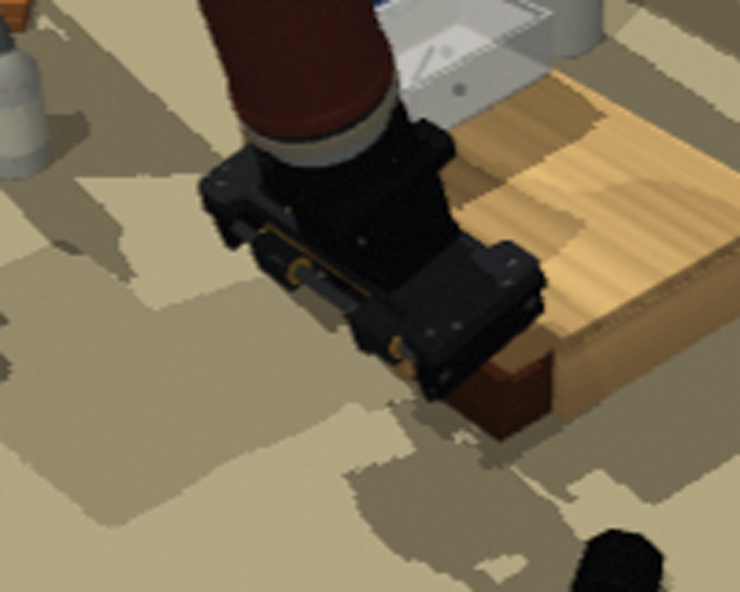

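Call:
move_arm(
  targets=[
    [[0, -0.0005, -0.0095], [0, 0, 0]],
    [[0, 0.0023, -0.02], [0, 0, 0]],
    [[0, 0.005, -0.03], [0, 0, 0]],
  ],
)

```text
time: 6.98
tcp_pos: [0.6418, 0.1134, 0.0189]
tool_rot: [0.555, 0.569, -0.435, -0.423]
force: [-1.8, -0.3, -0.3]
finger_gap: 0.501
```

Run:
```python
from h import *
s=ctrl.sense();print(s['force'],s['tcp_pos'])
im=save('side','s7.png');a=im[150:310,220:420,::-1]; cv2.imwrite('pics/z8.png',cv2.resize(a,None,fx=3.7,fy=3.7,interpolation=2)[:600])
```

```text
[-1.76778208 -0.3399224  -0.34965332] [0.64181489 0.11343245 0.01890016]
```

View pics/z8.png

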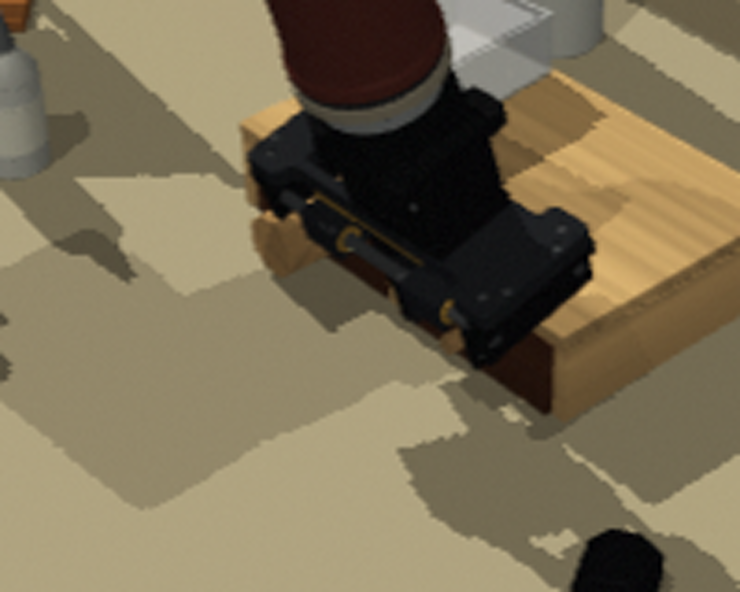

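Call:
move_arm(
  targets=[
    [[0, 0.0005, -0.002], [0, 0, 0]],
    [[0, 0.001, -0.004], [0, 0, 0]],
    [[0, 0.001, -0.004], [0, 0, 0]],
  ],
)

```text
time: 7.4
tcp_pos: [0.6455, 0.1134, 0.0191]
tool_rot: [0.555, 0.568, -0.436, -0.424]
force: [-11.5, -1.5, 7.2]
finger_gap: 0.503
```

Run:
```python
from h import *
s=ctrl.sense();print(s['force'],s['tcp_pos'])
im=save('side','s8.png');a=im[190:270,270:390,::-1]; cv2.imwrite('pics/z9.png',cv2.resize(a,None,fx=6,fy=6,interpolation=2)[:600])
save('wrist','w8.png')
```

```text
[-11.49303112  -1.4582407    7.24829025] [0.6454801  0.1133828  0.01913276]
```

View pics/z9.png

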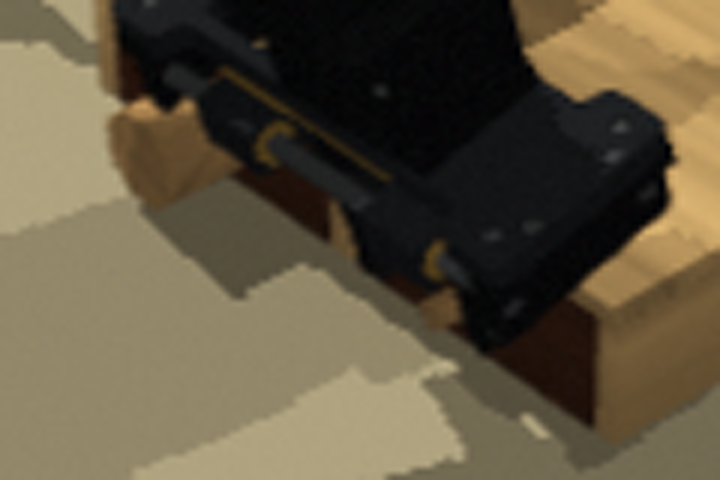

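View pics/w8.png

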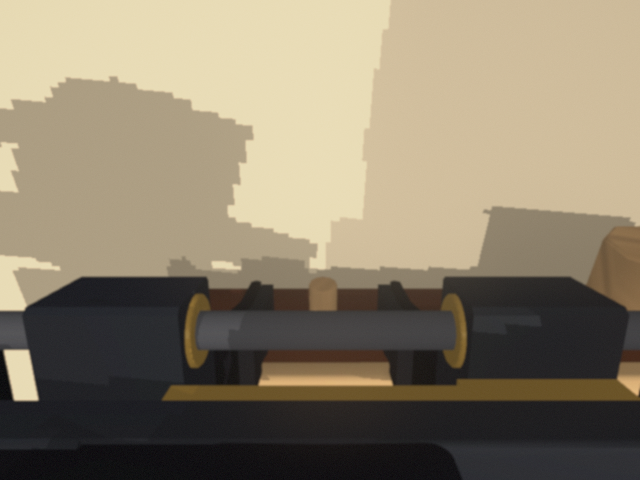

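Call:
move_arm(
  targets=[
    [[0, -0.008, 0.029], [0, 0, 0]],
    [[0, -0.03, 0.07], [5, 0, 0]],
    [[0, -0.08, 0.11], [15, 0, 0]],
    [[0, -0.12, 0.15], [15, 0, 0]],
    [[0, -0.13, 0.2], [15, 0, 0]],
    [[0, -0.13, 0.2], [15, 0, 0]],
  ],
  grip=1,
)

```text
time: 8.25
tcp_pos: [0.4152, 0.1077, 0.0915]
tool_rot: [0.494, 0.507, -0.507, -0.493]
force: [0.2, -0.1, -0.7]
finger_gap: 0.984
```

Run:
```python
from h import *
s=ctrl.sense();print(s['force'],s['tcp_pos'],R.from_quat(s['tool_rot']).as_matrix().round(3))
im=save('side','s9.png');a=im[150:280,260:450,::-1]; cv2.imwrite('pics/z10.png',cv2.resize(a,None,fx=4,fy=4,interpolation=2)[:600])
a=save('top','t9.png')[150:310,180:440,::-1];cv2.imwrite('pics/z11.png',cv2.resize(a,None,fx=3,fy=3,interpolation=2)[:600])
save('wrist','w9.png')
```

```text
[ 0.2387993  -0.117163   -0.67000064] [0.41524299 0.1077016  0.09146886] [[-0.027  0.002 -1.   ]
 [ 1.    -0.001 -0.027]
 [-0.001 -1.    -0.002]]
```

View pics/z10.png

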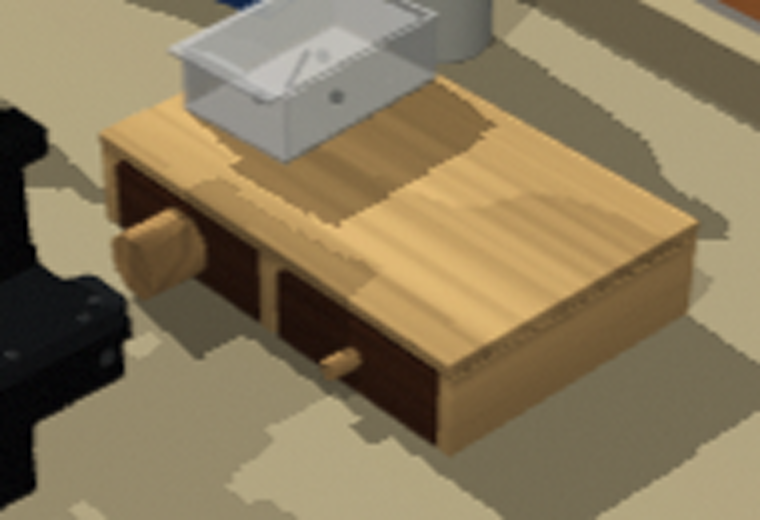

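View pics/z11.png

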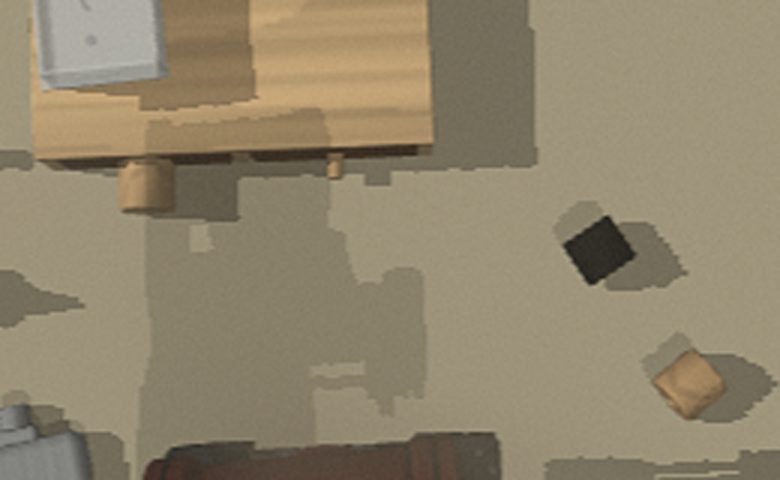

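View pics/w9.png

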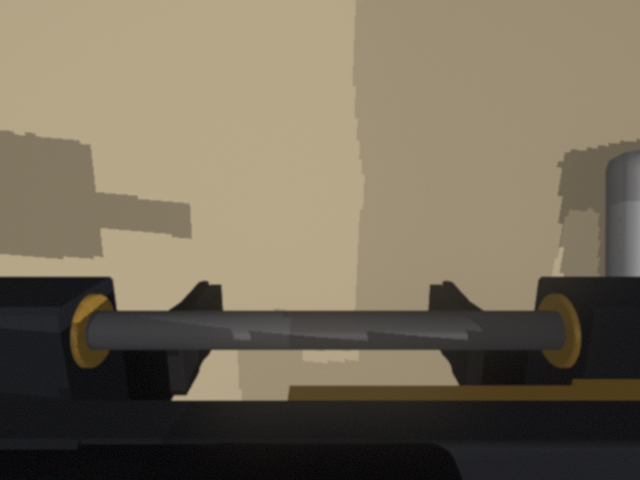

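Run:
```python
from h import *
ms=cams.camera_model('side');mt=cams.camera_model('top')
for xx in (.625,.630,.633,.636): print(xx,((proj(ms,(xx,.1135,.022))-[260,150])*4).round(1),((proj(mt,(xx,.1135,.028))-[180,150])*3).round(1))
# org front bottom-right and tray bottom-right corner
for p in [(.6525,.0424,0),(.6525,.0424,.059),(.6525,.0515,0)]: print(((proj(ms,p)-[260,150])*4).round(1))
```

```text
0.625 [305.7 376.9] [332.9 190.3]
0.63 [313.3 372.8] [332.9 183.4]
0.633 [317.9 370.4] [332.8 179.2]
0.636 [322.5 367.9] [332.8 175.1]
[440.9 457.5]
[443.9 364.4]
[428.5 448.3]
```

Call:
move_arm(
  targets=[
    [[-0.213, -0.0685, -0.036], [-27.7, 53.4, 14.3]],
    [[-0.213, -0.0685, -0.036], [-27.7, 53.4, 14.3]],
    [[-0.213, -0.0685, -0.036], [-27.7, 53.4, 14.3]],
    [[-0.213, -0.0685, -0.036], [-27.7, 53.4, 14.3]],
    [[-0.213, -0.0685, -0.036], [-27.7, 53.4, 14.3]],
    [[-0.213, -0.0685, -0.036], [-27.7, 53.4, 14.3]],
    [[-0.213, -0.0685, -0.036], [-27.7, 53.4, 14.3]],
    [[-0.213, -0.0685, -0.036], [-27.7, 53.4, 14.3]],
  ],
)

```text
time: 9.4
tcp_pos: [0.4624, -0.1041, 0.1629]
tool_rot: [0.822, 0.276, -0.156, -0.473]
force: [-0.2, -0.1, -0.6]
finger_gap: 0.997
```

Run:
```python
from h import *
s=ctrl.sense();print(s['force'],s['tcp_pos'],R.from_quat(s['tool_rot']).as_matrix().round(3),s['q'].round(2))
m=cams.camera_model('wrist');save('wrist','w10.png'); print(proj(m,(.4828,-.138,.019)))
```

```text
[-0.15524906 -0.10055104 -0.58267012] [ 0.46237953 -0.10407608  0.16291619] [[ 0.799  0.306 -0.518]
 [ 0.602 -0.4    0.691]
 [ 0.004 -0.864 -0.504]] [-0.12 -0.38  2.28 -0.47  0.91 -0.53]
[318.38522554 180.17582428]
```

View pics/w10.png

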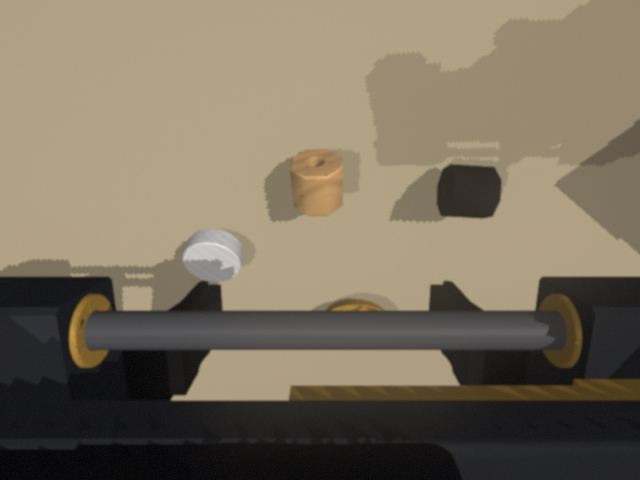

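Call:
move_arm(
  targets=[
    [[-0.0045, 0.05, 0.002], [10, 0, 0]],
    [[-0.0045, 0.083, 0.0027], [20, 0, 0]],
    [[-0.0045, 0.083, 0.0027], [30.2, 0, 0]],
    [[-0.0045, 0.083, 0.0027], [30.2, 0, 0]],
    [[-0.0045, 0.083, 0.0027], [30.2, 0, 0]],
  ],
)

```text
time: 10.07
tcp_pos: [0.4825, -0.1387, 0.0897]
tool_rot: [0.671, 0.226, -0.222, -0.67]
force: [0.8, 0.8, 0.6]
finger_gap: 1.003
```

Run:
```python
from h import *
s=ctrl.sense();print(s['tcp_pos'],R.from_quat(s['tool_rot']).as_matrix().round(3),s['q'].round(2))
m=cams.camera_model('wrist');save('wrist','w11.png'); print(proj(m,(.4828,-.138,.019)))
save('side','s11.png')
```

```text
[ 0.48245156 -0.1387212   0.08968666] [[ 0.799  0.005 -0.601]
 [ 0.601  0.     0.799]
 [ 0.004 -1.    -0.003]] [-0.44  0.05  1.96  0.    1.12 -1.08]
[325.15339191 253.58894365]
```

View pics/w11.png

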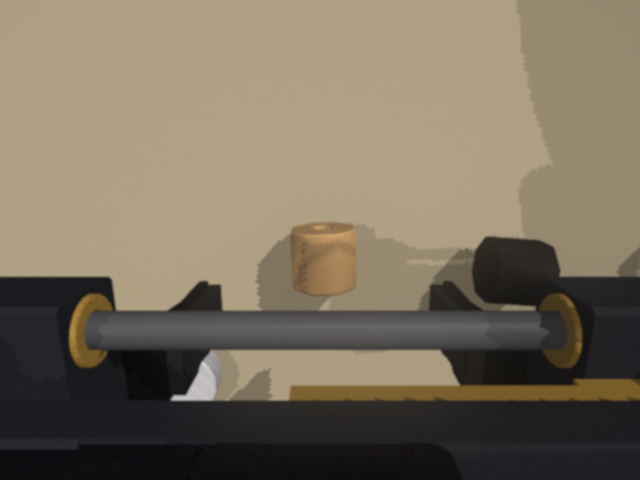

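View pics/s11.png

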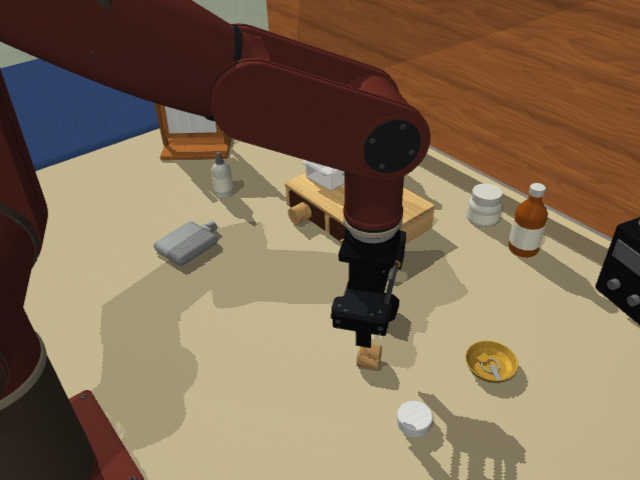

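Call:
move_arm(
  targets=[
    [[0, 0.04, 0], [0, 0, 0]],
    [[0, 0.07, 0], [0, 0, 0]],
    [[0, 0.08, 0], [0, 0, 0]],
    [[0, 0.085, 0], [0, 0, 0]],
    [[0, 0.085, 0], [0, 0, 0]],
  ],
)

```text
time: 10.8
tcp_pos: [0.4834, -0.1376, 0.0061]
tool_rot: [0.671, 0.227, -0.222, -0.67]
force: [0.6, -0.9, -0.3]
finger_gap: 0.998
```

Run:
```python
from h import *
s=ctrl.sense();print(s['tcp_pos'],s['force'])
a=save('side','s12.png')[250:410,290:490,::-1];cv2.imwrite('pics/z12.png',cv2.resize(a,None,fx=3.7,fy=3.7,interpolation=2))
```

```text
[ 0.48337648 -0.13762211  0.00608111] [ 0.60315329 -0.94324668 -0.2757647 ]
```

View pics/z12.png

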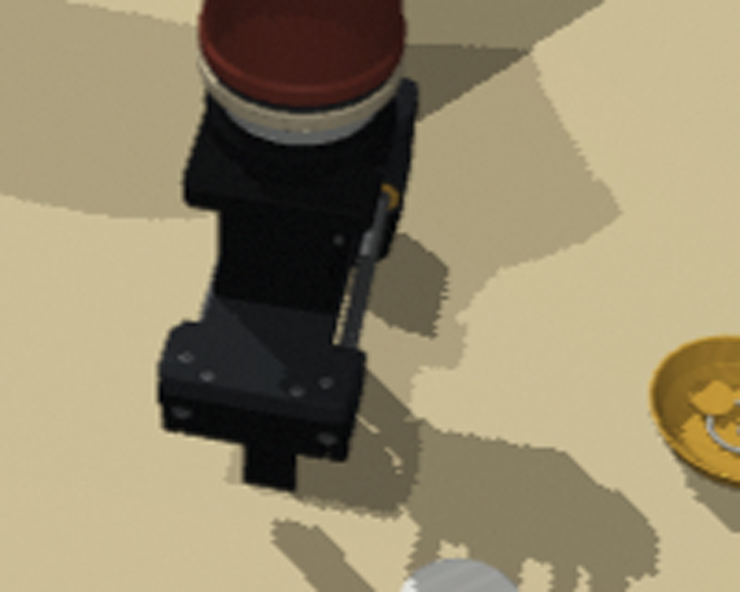

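Call:
move_arm(
  targets=[
    [[0, 0.005, 0], [0, 0, 0]],
    [[0, 0.006, 0], [0, 0, 0]],
  ],
)

```text
time: 11.1
tcp_pos: [0.4839, -0.138, 0.0005]
tool_rot: [0.672, 0.227, -0.222, -0.669]
force: [-0.0, -0.6, -0.2]
finger_gap: 0.997
```

Call:
move_arm(
  targets=[
    [[0, 0, 0], [0, 0, 0]],
    [[0, 0, 0], [0, 0, 0]],
    [[0, 0, 0], [0, 0, 0]],
    [[0, 0, 0], [0, 0, 0]],
    [[0, 0, 0], [0, 0, 0]],
    [[0, 0, 0], [0, 0, 0]],
  ],
  grip=0,
  newtons=25,
)

```text
time: 11.85
tcp_pos: [0.4838, -0.138, 0.0005]
tool_rot: [0.672, 0.227, -0.222, -0.669]
force: [-0.8, 0.0, -0.2]
finger_gap: 0.429
```

Call:
move_arm(
  targets=[
    [[0, -0.03, 0], [0, 0, 0]],
    [[0, -0.08, 0], [0, 0, 0]],
    [[0, -0.13, 0], [0, 0, 0]],
    [[0, -0.19, 0], [0, 0, 0]],
    [[0, -0.25, 0], [0, 0, 0]],
    [[0, -0.3, 0], [0, 0, 0]],
    [[0, -0.3, 0], [0, 0, 0]],
  ],
)

```text
time: 12.72
tcp_pos: [0.4837, -0.1387, 0.3059]
tool_rot: [0.674, 0.23, -0.22, -0.667]
force: [-0.1, 0.2, -0.3]
finger_gap: 0.435
```

Run:
```python
from h import *
s=ctrl.sense();print(s['tcp_pos'],s['force'],s['q'].round(2),s['finger_gap'])
save('wrist','w13.png');save('side','s13.png')
```

```text
[ 0.4837062  -0.13873013  0.30594028] [-0.13701023  0.17719641 -0.27500517] [-0.44 -0.14  1.72  0.    1.54 -1.08] 0.4346939779892566
```

View pics/w13.png

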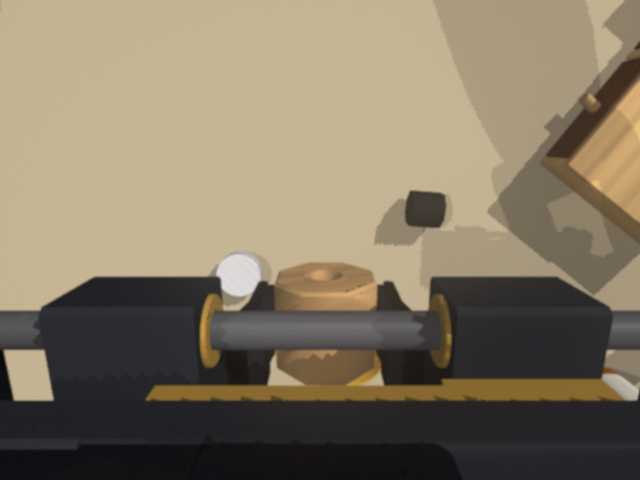

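View pics/s13.png

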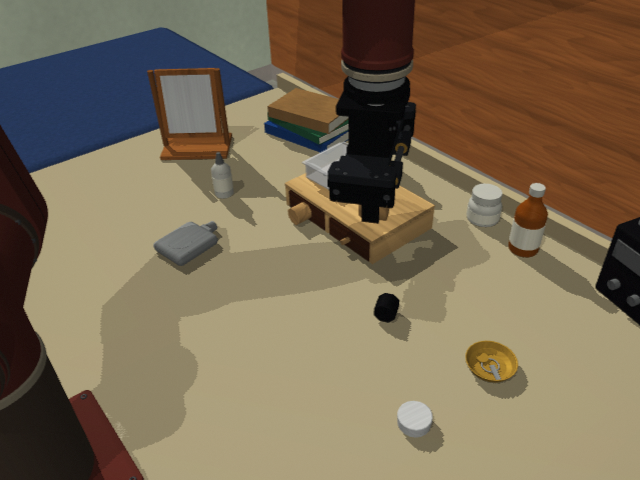

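Call:
move_arm(
  targets=[
    [[0, 0, 0], [0, 10, 0]],
    [[0, 0, 0], [0, 20, 0]],
    [[0, 0, 0], [0, 30, 0]],
    [[0, 0, 0], [0, 40, 0]],
    [[0, 0, 0], [0, 50, 0]],
    [[0, 0, 0], [0, 60, 0]],
    [[0, 0, 0], [0, 70, 0]],
    [[0, 0, 0], [0, 80, 0]],
    [[0, 0, 0], [0, 90, 0]],
    [[0, 0, 0], [0, 100, 0]],
    [[0, 0, 0], [0, 110, 0]],
    [[0, 0, 0], [0, 120, 0]],
  ],
)

```text
time: 14.32
tcp_pos: [0.4805, -0.1373, 0.2978]
tool_rot: [-0.527, 0.469, -0.471, 0.53]
force: [0.8, 0.3, 0.4]
finger_gap: 0.431
```

Call:
move_arm(
  targets=[
    [[0, 0, 0], [0, 10, 0]],
    [[0, 0, 0], [0, 20, 0]],
    [[0, 0, 0], [0, 30, 0]],
    [[0, 0, 0], [0, 32, 0]],
    [[0, 0, 0], [0, 32, 0]],
  ],
)

```text
time: 14.95
tcp_pos: [0.48, -0.137, 0.2965]
tool_rot: [-0.378, 0.597, -0.597, 0.38]
force: [-0.5, -0.5, -0.7]
finger_gap: 0.438
```

Run:
```python
from h import *
s=ctrl.sense();print(s['tcp_pos'],s['force'],s['q'].round(2),s['finger_gap'],R.from_quat(s['tool_rot']).as_matrix().round(3))
```

```text
[ 0.47996548 -0.13700426  0.296472  ] [-0.51142463 -0.5016444  -0.7031042 ] [-0.44 -0.13  1.74  0.    1.53  1.57] 0.4377301860766719 [[-0.425  0.002  0.905]
 [-0.905  0.002 -0.425]
 [-0.003 -1.     0.001]]
```

Call:
move_arm(
  targets=[
    [[0, 0, 0.02], [10, 0, 0]],
    [[0, 0, 0.04], [20, 0, 0]],
    [[0, 0, 0.06], [30, 0, 0]],
    [[0, -0.01, 0.08], [40, 0, 0]],
    [[0, -0.02, 0.1], [50, 0, 0]],
    [[0, -0.03, 0.12], [60, 0, 0]],
    [[0, -0.03, 0.14], [70, 0, 0]],
    [[0, -0.03, 0.15], [80, 0, 0]],
    [[0, -0.03, 0.15], [90, 0, 0]],
    [[0, -0.03, 0.15], [90, 0, 0]],
    [[0, -0.03, 0.15], [90, 0, 0]],
    [[0, -0.03, 0.15], [90, 0, 0]],
  ],
)

```text
time: 16.45
tcp_pos: [0.6231, -0.1575, 0.3221]
tool_rot: [0.075, -0.148, 0.776, -0.608]
force: [-0.0, 0.3, -0.1]
finger_gap: 0.435
```

Run:
```python
from h import *
s=ctrl.sense();print(s['tcp_pos'],s['force'],s['q'].round(2),s['finger_gap'],R.from_quat(s['tool_rot']).as_matrix().round(3))
save('wrist','w14.png');save('side','s14.png');save('top','t14.png')
```

```text
[ 0.62311691 -0.15745703  0.32206416] [-0.04569222  0.28643055 -0.05058082] [-0.52 -0.49  2.42  1.63  0.28 -0.09] 0.43538846032876255 [[-0.249  0.922  0.296]
 [-0.966 -0.216 -0.138]
 [-0.063 -0.32   0.945]]
```

View pics/w14.png

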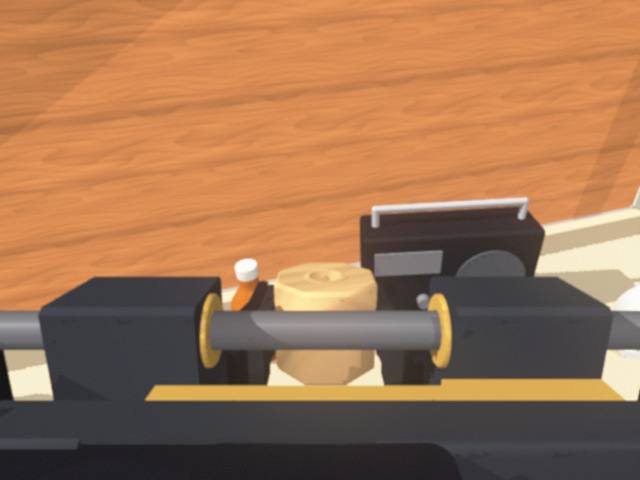

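View pics/s14.png

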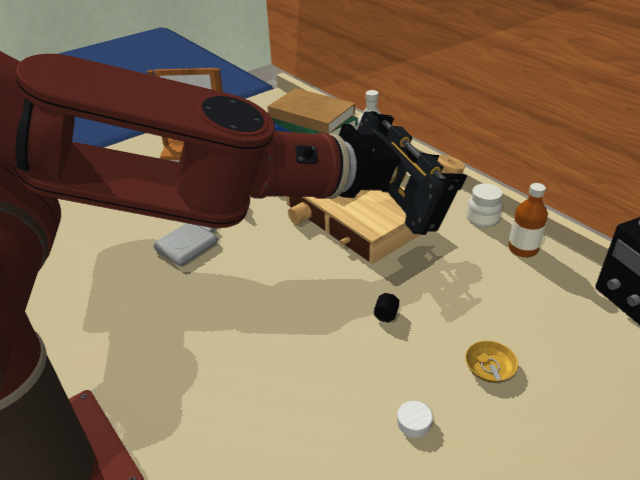

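View pics/t14.png

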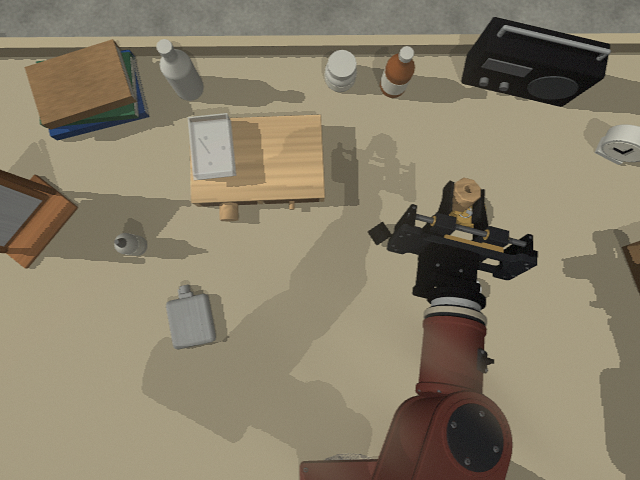

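```bash
cat > rel.py <<'E'
from h import *
def rel(dworld,y=None):
    s=ctrl.sense();A=R.from_quat(s['tool_rot']).as_matrix()
    y=A[:,1].copy() if y is None else np.array(y,float); y[2]=0;y/=np.linalg.norm(y);z=np.array([0,0,1.]);B=np.c_[np.cross(y,z),y,z]
    print('shift',(A.T@np.array(dworld)).round(4),'turn',np.degrees(R.from_matrix(A.T@B).as_rotvec()).round(1), 'q',s['q'].round(2),'tcp',s['tcp_pos'].round(3),'hole tilt deg',np.degrees(np.arccos(A[2,2])).round(1))
E
python3 -c "
from rel import *
rel((0,0,-.08))"
```

```text
shift [ 0.0053  0.0259 -0.0755] turn [18.9 -4.   0.7] q [-0.52 -0.49  2.42  1.61  0.27 -0.07] tcp [ 0.623 -0.157  0.321] hole tilt deg 19.3
```

Call:
move_arm(
  targets=[
    [[0.002, 0.01, -0.03], [6, -1, 0]],
    [[0.005, 0.02, -0.06], [12, -2, 0]],
    [[0.005, 0.026, -0.0755], [19, -4, 0.7]],
    [[0.005, 0.026, -0.0755], [19, -4, 0.7]],
    [[0.005, 0.026, -0.0755], [19, -4, 0.7]],
    [[0.005, 0.026, -0.0755], [19, -4, 0.7]],
    [[0.005, 0.026, -0.0755], [19, -4, 0.7]],
    [[0.005, 0.026, -0.0755], [19, -4, 0.7]],
  ],
)

```text
time: 17.6
tcp_pos: [0.624, -0.1567, 0.2437]
tool_rot: [-0.001, 0.003, 0.783, -0.622]
force: [0.5, 0.1, 0.6]
finger_gap: 0.432
```

```bash
python3 -c "
from rel import *
rel((0,0,0))"
```

```text
shift [0. 0. 0.] turn [-0.3  0.1  0. ] q [-0.54  0.04  2.5   2.77  1.01 -1.36] tcp [ 0.624 -0.157  0.244] hole tilt deg 0.3
```

Run:
```python
from h import *
save('side','s15.png');a=save('top','t15.png')[110:310,180:540,::-1];cv2.imwrite('pics/z15.png',cv2.resize(a,None,fx=2.2,fy=2.2,interpolation=2))
s=ctrl.sense();print(s['force'],np.abs(s['joint_velocities']).max(),s['finger_gap'])
```

```text
[-0.70900219 -0.98148496  0.4250942 ] 0.012781800989344203 0.4332447170416339
```

View pics/s15.png

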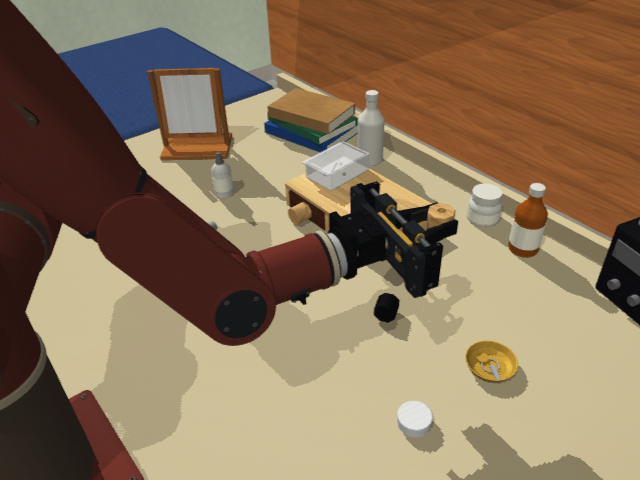

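View pics/z15.png

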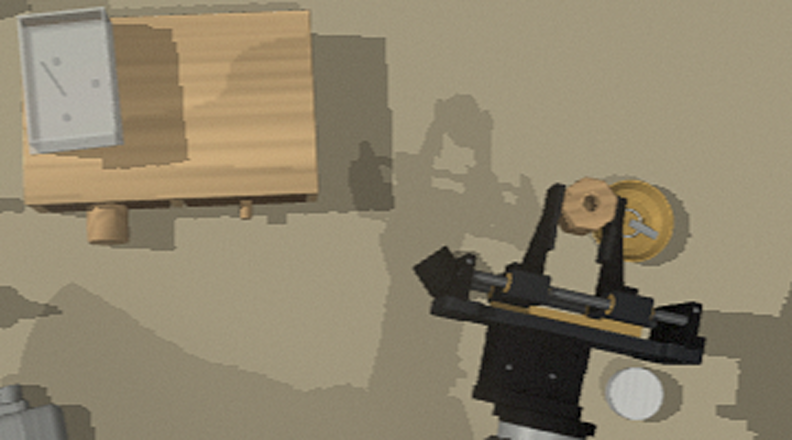

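Call:
move_arm(
  targets=[
    [[0, 0, 0], [0, 0, 0]],
    [[0, 0, 0], [0, 0, 0]],
    [[0, 0, 0], [0, 0, 0]],
    [[0, 0, 0], [0, 0, 0]],
  ],
)

```text
time: 18.2
tcp_pos: [0.6236, -0.1569, 0.2433]
tool_rot: [-0.001, 0.002, 0.783, -0.622]
force: [0.6, 0.0, -0.6]
finger_gap: 0.434
```

```bash
python3 -c "
from rel import *
rel((0,0,0)); print(ctrl.sense()['finger_gap']); print(ticket.finish_job())"
```

```text
shift [0. 0. 0.] turn [-0.3  0.1  0. ] q [-0.54  0.04  2.5   2.77  1.01 -1.36] tcp [ 0.624 -0.157  0.243] hole tilt deg 0.3
0.43387231826330563
the job is handed in; nothing more can be done
None
```

I pushed the tray home and picked up the wooden pull. I handed the job in at about 18 s with the pull held hole-up and at rest, its middle about 24 cm above the ledge.

**Tray:** I pushed until the force rose from about 2 N to 11.5 N. Afterwards the dowel tip measured within about 3 mm of its flush position in the top and side views. I last saw the roll-on and comb in the tray before the final push; once it was home they were out of view.

**Pull:** The wrist camera showed which end has the hole before I gripped it. I then rolled the wrist, tipped the gripper horizontal, and the last top view shows the hole facing up. The tool is 0.3° from vertical and the gap reads 38 mm, which matches the pull's width. It is touching nothing but the fingers. In the last side and top views the other things look unmoved; I did not measure them.

**What disagreed:**
- **Finger length:** The fingertips sit about 30 mm shorter than the stated tool data. On my first approach they passed over the tray's front wall, into the tray and close over the roll-on. The force stayed under 1 N and the tray did not move. I backed out and corrected the heights from the pictures.
- **Push angle:** During the next push, tilted 30°, there was a 7 N downward press, possibly the gripper on the ledge. I reduced the tilt to about 15° and carried on. A similar press came back at the final contact.
- **First tip-up:** It stalled 19° short because of the wrist's joint range. Lowering the hand a little finished it.

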